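# Tip the calibration fittings off the pivoting tray into the tub

## Robot

A 6-joint arm with a two-finger parallel gripper is mounted at the origin on the work surface. World frame = base frame: x ahead of the robot, y to its left, z up, the work surface at z = 0. Lengths are in m, angles in rad, forces in N, time in s.
With the tool pointing down it reaches from about 0.275 to 0.975 m from the base axis. Payload 8.4 kg.
Tool frame: the origin (TCP) lies on the mounting face of the last link; the fingertips stand 190 mm ahead of it and the grasp point (between the pads) lies 171 mm ahead of it; z points along the fingers, y is the line along which they close (so a half turn about z gives the same grasp; the last joint's range is limited). The gripper opens to 92 mm and grips with 3 to 60 N. Pads are 20 mm wide; open, the fingers measure 128 mm over their backs; the gripper's body (75 mm by 189 mm) begins 69 mm behind the grasp point.
Start: joints at [1.107, 0.353, 1.633, -0, 1.155, -0.002], TCP at [0.278, 0.56, 0.405] pointing down, gripper open.
Joint ranges: [-2.63, 2.63], [-0.92, 2.1], [0.06, 2.66], [-1.3, 4.44], [0, 2.69], [-3.02, 3.02]. Speed limits (rad/s): [2.22, 2.22, 2.79, 3.14, 3.14, 3.14].

## Interface

Orientations are given as [roll, pitch, yaw] about the fixed x, y, z axes, in that order (R = Rz(yaw) Ry(pitch) Rx(roll)).
In Python, from cell import ctrl gives the robot as it stands.
- The arm moves only by the shell command python3 -m pendant 'ROWS' [FORCE]. ROWS is JSON, a list of rows, each a list of 5 numbers: the shift along the tool's x, y, z in units of 500 mm (1.0 is 500 mm), then the turn about the tool's z in units of 360 degrees (1.0 is 360 degrees), then the opening, from 0 (shut) to 1 (fully open). A call has 1 to 12 rows; each row shifts and turns the commanded pose from where the row before left it, along the tool's axes as they then stand; what a row does not reach is not made up. A row lasts 1/12 s, in which the tool goes at most 41.7 mm and 7.16 degrees, less where a joint would pass 70% of its speed; a pose out of reach is approached as far as the arm can. A call with a number of a shift or a turn outside -1 to 1 is refused whole. A call with a gripper value outside its range is refused whole. The fingers move at their own pace and stop on an object; FORCE is the grip in N (left out, the last holds). Time passes only in rows, so rows that do not move let the fingers close. It gives the time, the measured TCP pose, the force, the opening and the grip force at its end, in the units of the state.
- ctrl.state(): the state, without advancing time (a new reading comes with each control period).
- ctrl.get_image(name): name is "scene" or "top" or "wrist"; returns the picture (400x640x3 uint8, blue, green, red); there is no depth.
- ctrl.camera_params(name): a dict with "fov_y" (degrees; the focal length in pixels is half the picture's height over the tangent of half this angle, whatever the lens; pixels are square), "cx", "cy" (the principal point, pixels), "R" (3x3) and "t" (3): a world point X has camera coordinates R X + t. Camera axes: x right, y down, z forward; pixel columns grow to the right and rows downward; lengths in m; the calibration is good to about 2 mm. A picture is of the moment at which its call begins: read the wrist's pose just before it. camera_params takes no time and is no camera call; for the wrist camera it gives the pose at the moment of the call.
- ctrl.close_job(): hands the job in; it is judged then, once.
The state is a dict: "clock": time; "qpos": joint angles; "qd": joint speeds; "joint_efforts": joint torques, N m; "eef_pos": TCP position; "ee_rot": TCP orientation; "force": force on the tool from outside, world axes, zero at the start; "torque": the same for the moment, N m; "gripper_width": finger opening in m; "gripper_force": force on a finger pad.
Only numpy, scipy, OpenCV 4.12 (cv2) and the standard library are available. Lean on these libraries where they do the work, as an engineer would, in place of code of your own. Each camera call takes 0.05 s, during which the arm holds its last target. There are 200 camera calls.

## Task

Bring the grey tub with the fin under the open lip of the pivoting steel tray, then tip the tray with its side lever until all five loose fittings have slid off into the tub. Swing the tray back level with the lever and leave the tub, with all the fittings in it, standing flat on the bench. Do not touch the fittings with the gripper, and leave the bottle, the weight and the jar where they stand.

Things in the scene. Friction and masses are not known exactly. Their poses are not given: they have to be found in the camera images.
- stand: fixed grey stand. Origin on the bench below the middle of the tray's pivot axis (130 mm up); x points level out over the tray's open lip, y along the pivot axis, z up. Base plate x = -140 to +10 mm, 134 mm wide, 12 mm thick; two posts (20 x 12 mm, at x = 0, y = +-61 mm) rise to 134 mm. The space under the lip, beyond x = +10 mm, is free for the tub
- tray (a joint): tilt of the tray about the pivot, rad: 0 = level (end stop), grows as the lip goes down, 1.0 = fully tipped (end stop). A stiff hinge: the tray stays where it is left; moving it takes 3 to 6 N at the knob
- tray_lip (a point): middle of the tray's open front edge, on its floor. The steel tray is 190 mm long (60 in front of the pivot, 130 behind), 102 mm wide outside (96 inside), with 22 mm rims at the back and sides, none at the lip; level, its floor is 134 mm above the bench. Axes as the stand's when level, tilting with the tray
- tray_knob (a point): centre of the black ball knob (26 mm) on the tray's side lever, a 10 mm rod from the pivot axis, 92 mm to the stand's -y side of the tray's middle. Knob 110 mm from the axis; the lever leans 0.5 rad to the stand's -x when level, 0.5 rad to +x when fully tipped: push to +x to tip, to -x to return. 227 mm above the bench at both ends of its swing, 240 mm midway
- tub: loose grey plastic tub, 350 g, open on top, outside 150 (x) x 144 (y) x 60 mm tall, walls and floor 4 mm. Origin at the centre of its underside, z up; its grip fin is on its +x end
- tub_fin (a point): top of the tub's grip fin, at the middle of its 42 mm length: a plain block 14 mm thick (along the tub's y), sticking 41 mm out from the tub's +x wall (tub x = 75 to 116 mm), its underside 22 mm and its top 70 mm above the bench
- nut1: hexagonal brass nut blank, 29 mm across corners (25 across flats), 16 mm tall, 50 g, lying loose on the tray; origin at the centre of its underside
- nut2: hexagonal brass nut blank, 29 mm across corners (25 across flats), 16 mm tall, 50 g, lying loose on the tray; origin at the centre of its underside
- nut3: hexagonal brass nut blank, 29 mm across corners (25 across flats), 16 mm tall, 50 g, lying loose on the tray; origin at the centre of its underside
- bush1: round aluminium flanged bush: flange 27 mm diameter x 6 mm, above it a 19 mm diameter neck, 20 mm tall in all, 30 g, loose on the tray, flange down; origin at the centre of the flange's underside
- bush2: round aluminium flanged bush: flange 27 mm diameter x 6 mm, above it a 19 mm diameter neck, 20 mm tall in all, 30 g, loose on the tray, flange down; origin at the centre of the flange's underside
- bottle: bystander: upright white plastic bottle with a black cap, 64 mm diameter, 115 mm tall, origin at the centre of its underside
- weight: bystander: steel knob weight, 42 mm diameter, 62 mm tall, origin at the centre of its underside
- jar: bystander: amber glass jar with a steel lid, 64 mm diameter, 60 mm tall, origin at the centre of its underside
Things that resemble listed ones, but are neither listed nor needed, are in the scene too. Of the things that look like the tub, the smallest one is meant.

How it is judged:
On the way:
1. the tray is tipped (more than 0.55 rad) (value of joint tray above 0.55 rad), for 0.1 s.
At the end, for the whole second after the job is handed in: all five fittings lie at rest inside the tub (below its rim), the tub stands flat on the bench (within 6 mm and 0.06 rad), and the tray is back level (tilt under 0.12 rad) (value of joint tray below 0.12 rad and height (world z) of tub below 0.006 m and angle between tub's own z axis and vertical below 0.06 rad and linear speed of tub below 0.02 m/s and x of nut1 in the frame of tub between -0.073 and 0.073 m and y of nut1 in the frame of tub between -0.07 and 0.07 m and z of each of nut1, nut2, nut3, bush1, bush2 in the frame of tub below 0.055 m and linear speed of each of nut1, nut2, nut3, bush1, bush2 below 0.03 m/s and x of nut2 in the frame of tub between -0.073 and 0.073 m and y of nut2 in the frame of tub between -0.07 and 0.07 m and x of nut3 in the frame of tub between -0.073 and 0.073 m and y of nut3 in the frame of tub between -0.07 and 0.07 m and x of bush1 in the frame of tub between -0.073 and 0.073 m and y of bush1 in the frame of tub between -0.07 and 0.07 m and x of bush2 in the frame of tub between -0.073 and 0.073 m and y of bush2 in the frame of tub between -0.07 and 0.07 m); the robot touches nothing.
It fails at once if the bottle is moved more than 30 mm or tipped over (distance of bottle from where it was at the start of the episode above 0.03 m or angle between bottle's own z axis and vertical above 0.4 rad).
It fails at once if the weight is moved more than 30 mm or tipped over (distance of weight from where it was at the start of the episode above 0.03 m or angle between weight's own z axis and vertical above 0.4 rad).
It fails at once if the jar is moved more than 30 mm or tipped over (distance of jar from where it was at the start of the episode above 0.03 m or angle between jar's own z axis and vertical above 0.4 rad).
It fails at once if the gripper touches a fitting (contact force between the fingers and nut1 above 0.5 N or contact force between the fingers and nut2 above 0.5 N or contact force between the fingers and nut3 above 0.5 N or contact force between the fingers and bush1 above 0.5 N or contact force between the fingers and bush2 above 0.5 N).
It also fails if it takes over 64 s, if anything falls off the work surface, if the arm or the gripper's body presses on something with over 40 N, if the wrist force passes 120 N, or if a joint passes its speed limit or range.

## Working session

There is one attempt and no reset: what is moved stays moved. The work goes in short steps, Python scripts to look and compute and a shell command to move; the robot and the scene stay as the last step left them, time stands still between calls to the robot, and variables do not carry over. Pictures are saved under pics/ and viewed, at most 12 in all, crops included, and the job is handed in when it is done.

```bash
ls; mkdir -p pics; python3 - <<'E'
from cell import ctrl
import cv2
for n in("scene","top"):
    cv2.imwrite(f"pics/{n}0.png",ctrl.get_image(n)); p=ctrl.camera_params(n); print(n,p)
s=ctrl.state();print(s)
E
```

```text
pics
scene {'fov_y': 53.36269924117349, 'cx': 316.8095294066587, 'cy': 201.93718266987122, 'R': array([[-0.41981493,  0.90745459,  0.01678056],
       [ 0.73522705,  0.35086175, -0.57994588],
       [-0.53216221, -0.23113241, -0.81448216]]), 't': array([ 0.26182669, -0.24850813,  1.43906124])}
top {'fov_y': 52.27546077148716, 'cx': 320.3668850476135, 'cy': 196.77554993775678, 'R': array([[-2.46819571e-02, -9.99695311e-01,  2.94969101e-04],
       [-9.98204045e-01,  2.46290258e-02, -5.46085599e-02],
       [ 5.45846565e-02, -1.64228548e-03, -9.98507796e-01]]), 't': array([-0.07658848,  0.48484365,  1.55664365])}
{'clock': 0.1, 'qpos': array([ 1.10658093e+00,  3.53559441e-01,  1.63405790e+00,  1.41390963e-06,
        1.15521390e+00, -2.38481711e-03]), 'qd': array([-3.12169385e-05, -2.39554845e-03, -2.26770787e-03, -3.68730781e-04,
        6.23128561e-04, -1.40623667e-03]), 'joint_efforts': array([-8.75201877e-04, -5.94911528e+01, -3.34925902e+01,  6.97496021e-02,
        1.83053414e-02, -7.58856231e-05]), 'eef_pos': array([0.27838729, 0.55933594, 0.40405157]), 'ee_rot': array([-3.14035407e+00, -4.24666573e-06,  2.67976150e+00]), 'force': array([ 1.04110412, -0.08043892, -0.19347665]), 'torque': array([ 0.0151484 , -0.02835876,  0.03138455]), 'gripper_force': 0.0, 'gripper_width': 0.09197352326606802}
```

View pics/scene0.png

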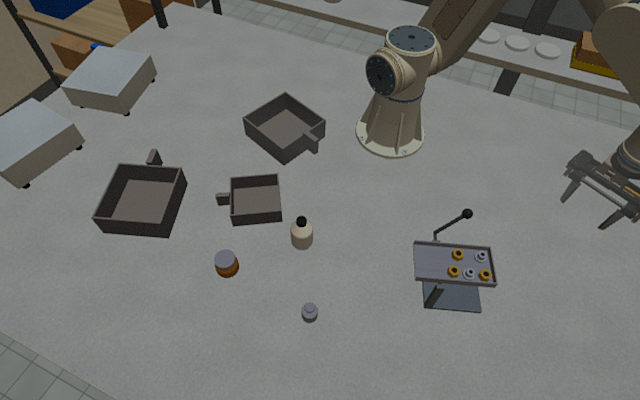

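View pics/top0.png

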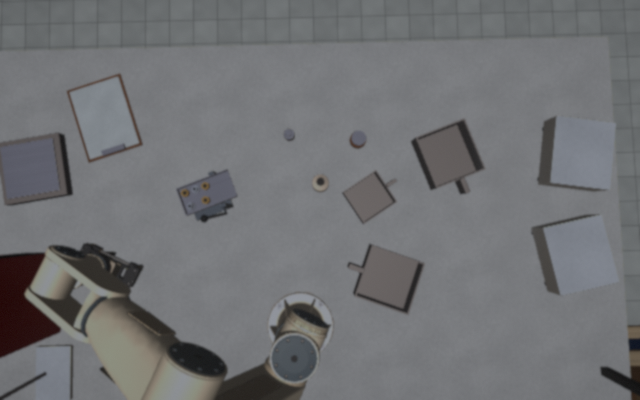

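The smallest tub is at top (370,197), with its fin at (391,182). In the scene view it is at (255,200), fin at (222,199). The tray is at top (207,193), its lip to the right, and the knob is at top (204,219) and scene (467,213). I'll do a rough triangulation, then get closer with the wrist camera.

```bash
cat > h.py <<'E'
import numpy as np, cv2
from cell import ctrl
def K(p): 
    f=200/np.tan(np.radians(p['fov_y'])/2); return np.array([[f,0,p['cx']],[0,f,p['cy']],[0,0,1]])
def P(p): return K(p)@np.c_[p['R'],p['t']]
def tri(obs):  # [(params,(u,v)),...] -> point, residual px
    A=[]
    for p,(u,v) in obs:
        M=P(p); A+= [u*M[2]-M[0], v*M[2]-M[1]]
    X=np.linalg.svd(np.array(A))[2][-1]; X=X[:3]/X[3]
    e=[np.round(proj(p,X)-np.array(uv),1).tolist() for p,uv in obs]
    return X,e
def proj(p,X):
    x=P(p)@np.r_[X,1]; return x[:2]/x[2]
def onz(p,uv,z):
    d=p['R'].T@np.linalg.inv(K(p))@np.r_[uv,1]; c=-p['R'].T@p['t']; return c+d*(z-c[2])/d[2]
def rows(dx,dy,yaw):  # world shift -> tool units
    c,s=np.cos(yaw),np.sin(yaw); return np.round(np.array([c*dx+s*dy, s*dx-c*dy])/.5,3)
E
python3 - <<'E'
from h import *
s=ctrl.camera_params("scene");t=ctrl.camera_params("top");w=ctrl.camera_params("wrist")
for n,a,b in [("fin",(392,181),(222,194)),("knob",(204,219),(467,213)),("bottle",(320,182),(301,221)),("jar",(358,136),(225,256)),("weight",(289,132),(309,306))]:
    print(n,*tri([(t,a),(s,b)]))
for n,uv,z in [("tubtop",(370,197),.06),("liptop",(233,172),.134),("lipbot",(238,194),.134),("bk1",(178,190),.156),("bk2",(185,215),.156)]: print(n,onz(t,uv,z).round(3))
st=ctrl.state();print(w, -w['R'].T@w['t']-st['eef_pos'])
E
```

```text
fin [ 0.53126926 -0.35526203  0.07076787] [[-0.2, 0.2], [-0.4, -0.0]]
knob [0.40694664 0.30030973 0.22245469] [[0.1, -0.0], [0.2, 0.0]]
bottle [ 0.53257014 -0.08993191  0.10180954] [[0.4, -0.2], [0.6, 0.0]]
jar [ 0.70318706 -0.2342854   0.07307946] [[-0.1, 0.0], [-0.1, -0.0]]
weight [0.7276189  0.02452327 0.05871563] [[-0.2, 0.1], [-0.3, -0.0]]
tubtop [ 0.475 -0.274  0.06 ]
liptop [0.572 0.221 0.134]
lipbot [0.493 0.204 0.134]
bk1 [0.511 0.41  0.156]
bk2 [0.423 0.386 0.156]
{'fov_y': 66.3721488008702, 'cx': 315.1761407519611, 'cy': 199.08059718615672, 'R': array([[ 0.44510556,  0.89547755, -0.00099851],
       [ 0.86863452, -0.43149147,  0.24349372],
       [ 0.21761231, -0.10924775, -0.96990196]]), 't': array([-0.62418941, -0.02719418,  0.39012159])} [-0.06183057  0.03049751 -0.01967352]
```

```bash
python3 -m pendant '[[0,0,-0.06,0,1],[0,0,-0.06,0,1],[-0.052,-0.06,0,0,1],[-0.052,-0.06,0,0,1],[-0.052,-0.06,0,0,1],[-0.052,-0.06,0,0,1],[-0.052,-0.06,0,0,1]]'
python3 - <<'E'
from h import *
import pickle
w=ctrl.camera_params("wrist");im=ctrl.get_image("wrist");pickle.dump(w,open("w1.pkl","wb"));cv2.imwrite("pics/w1.png",im)
for X in [(.5325,.2125,.134),(.407,.3,.222),(.467,.398,.156)]: print(proj(w,np.array(X)))
E
python3 -m pendant '[[-0.052,-0.06,0,0,1],[-0.052,-0.06,0,0,1],[-0.052,-0.06,0,0,1],[-0.052,-0.06,0,0,1]]'
python3 - <<'E'
from h import *
import pickle
w=ctrl.camera_params("wrist");im=ctrl.get_image("wrist");pickle.dump(w,open("w2.pkl","wb"));cv2.imwrite("pics/w2.png",im)
for X in [(.5325,.2125,.134),(.407,.3,.222),(.467,.398,.156)]: print(proj(w,np.array(X)))
E
```

```text
clock: 0.68
eef_pos: [0.3279, 0.3655, 0.4644]
ee_rot: [-3.141, -0.0, 2.68]
force: [1.2, -0.5, 0.2]
gripper_width: 0.0917
gripper_force: 0.0
[278.24641035 388.49421713]
[287.5299541  329.45537237]
[401.38904395 296.82682326]
clock: 1.07
eef_pos: [0.3675, 0.2119, 0.4645]
ee_rot: [-3.141, -0.0, 2.681]
force: [1.8, -0.2, 0.1]
gripper_width: 0.0917
gripper_force: 0.0
[379.11710764 315.02066593]
[442.59046856 210.90597151]
[531.4382154  201.93982187]
```

```bash
python3 -c "
import cv2,numpy as np
a=[cv2.imread(f'pics/w{i}.png') for i in (1,2)]
cv2.imwrite('pics/w12.png',cv2.resize(np.vstack(a),None,fx=.75,fy=.75))"
```

```text
(no output)
```

View pics/w12.png

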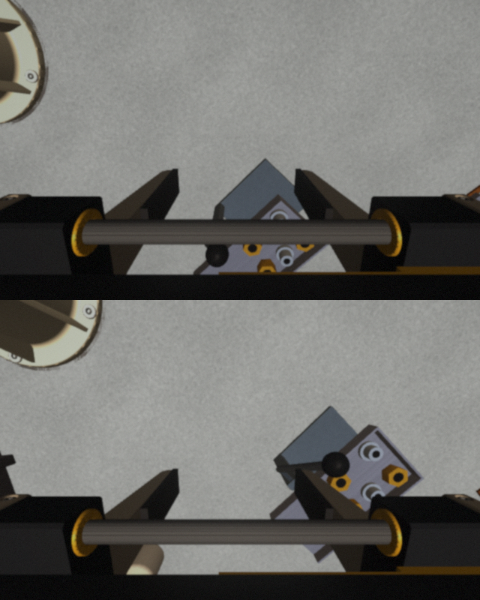

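Knob: w1 (289,339), w2 (447,219). The tray's back corners are at about (500,169) and (561,239) in w2. I'll triangulate and carry on to the tub.

```bash
python3 - <<'E'
from h import *
import pickle
w1,w2=[pickle.load(open(f"w{i}.pkl","rb")) for i in(1,2)]
s=ctrl.camera_params("scene");t=ctrl.camera_params("top")
print(tri([(w1,(289,339)),(w2,(447,219))])); print(tri([(w1,(289,339)),(w2,(447,219)),(t,(204,219)),(s,(467,213))]))
print(onz(w2,(500,169),.156),onz(w2,(561,239),.156))
E
python3 -m pendant '[[-0.052,-0.06,0,0,1],[-0.052,-0.06,0,0,1],[-0.052,-0.06,0,0,1],[-0.052,-0.06,0,0,1],[-0.052,-0.06,0,0,1],[-0.052,-0.06,0,0,1],[-0.052,-0.06,0,0,1],[-0.052,-0.06,0,0,1],[-0.052,-0.06,0,0,1],[-0.052,-0.06,0,0,1],[-0.052,-0.06,0,0,1],[-0.052,-0.06,0,0,1]]'
python3 -m pendant '[[0,0,0,0.0158,1],[0,0,0,0.0158,1],[0,0,0,0.0158,1],[0,0,0,0.0158,1],[0,0,0,0.0158,1],[0,0,0,0,1]]'
python3 - <<'E'
from h import *
import pickle
w=ctrl.camera_params("wrist");im=ctrl.get_image("wrist");pickle.dump(w,open("w3.pkl","wb"));cv2.imwrite("pics/w3.png",im)
print(proj(w,np.array((.531,-.355,.07))))
E
```

```text
(array([0.41190558, 0.29928643, 0.22766161]), [[-0.1, -0.1], [0.1, 0.1]])
(array([0.40975351, 0.29925582, 0.22802754]), [[-1.4, -1.8], [-0.8, -2.2], [-0.0, -0.9], [0.2, -0.6]])
[0.42225558 0.38061829 0.156     ] [0.51773311 0.41347763 0.156     ]
clock: 2.12
eef_pos: [0.4866, -0.2498, 0.4644]
ee_rot: [3.141, -0.0, 2.679]
force: [0.7, 0.9, -0.3]
gripper_width: 0.0924
gripper_force: 0.0
clock: 2.62
eef_pos: [0.4866, -0.2477, 0.4643]
ee_rot: [-3.141, -0.001, 2.179]
force: [-0.4, -0.2, -0.4]
gripper_width: 0.092
gripper_force: 0.0
[296.99139064 263.39259879]
```

View pics/w3.png

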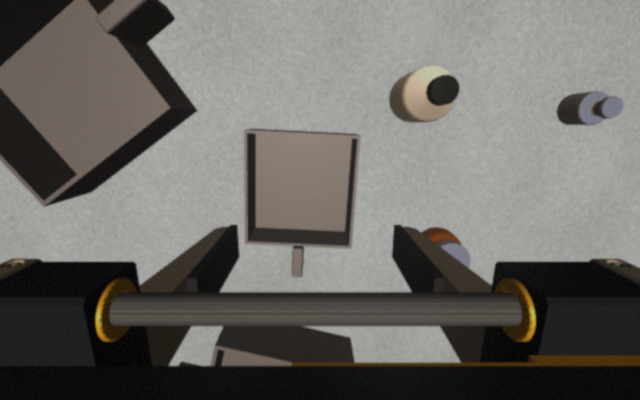

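The smallest tub's rim corners are at (247,129), (359,134), (351,247) and (246,243). The top of its fin is centred at (297,262). A second view from the wrist will confirm the height.

```bash
python3 - <<'E'
from h import *
import pickle
w=pickle.load(open("w3.pkl","rb"))
s=ctrl.camera_params("scene");t=ctrl.camera_params("top")
c=[onz(w,uv,.06)[:2] for uv in [(247,129),(359,134),(351,247),(246,243)]]
c=np.array(c);print(c.round(4),c.mean(0))
for i in range(4):
    d=c[(i+1)%4]-c[i];print(np.linalg.norm(d),np.degrees(np.arctan2(d[1],d[0])))
print(tri([(w,(297,262)),(s,(222,194)),(t,(392,181))]),onz(w,(297,262),.07),onz(w,(297,248),.07),onz(w,(297,276),.07))
# move to fin, tool yaw now 2.179
print(rows(.531-.4866,-.355+.2477,2.179))
E
```

```text
[[ 0.3825 -0.2458]
 [ 0.4988 -0.1721]
 [ 0.5796 -0.2977]
 [ 0.4603 -0.3738]] [ 0.48030294 -0.27234811]
0.13770664641613392 32.36651653434204
0.14937351479746958 -57.28590797907594
0.14152814089910098 -147.46638358287794
0.14981188192286493 121.25169639117149
(array([ 0.53087612, -0.35521607,  0.06952296]), [[-0.2, 1.3], [-0.2, 0.1], [-0.3, 0.3]]) [ 0.5298798  -0.35332105  0.07      ] [ 0.51867257 -0.33672891  0.07      ] [ 0.54136111 -0.37031897  0.07      ]
[-0.227 -0.05 ]
```

```bash
python3 -m pendant '[[0,0,0,0.007,1],[-0.076,-0.013,0,0,1],[-0.075,-0.013,0,0,1],[-0.075,-0.014,0,0,1],[0,0,0.08,0,1],[0,0,0.08,0,1],[0,0,0.08,0,1],[0,0,0.05,0,1],[0,0,0,0,1],[0,0,0,0,1]]'
python3 - <<'E'
from h import *
w=ctrl.camera_params("wrist");im=ctrl.get_image("wrist");cv2.imwrite("pics/w4.png",im)
for l in(75,116):print(proj(w,np.array([.48+.534*l/1e3,-.272-.845*l/1e3,.07])))
E
```

```text
clock: 3.5
eef_pos: [0.5304, -0.3535, 0.3188]
ee_rot: [-3.14, -0.003, 2.142]
force: [-0.5, -0.3, 1.1]
gripper_width: 0.0921
gripper_force: 0.0
[317.67689251 187.67165449]
[317.16405977 237.99345976]
```

View pics/w4.png

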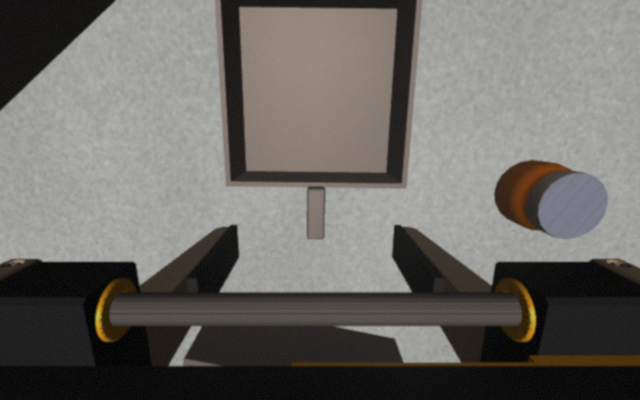

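The fin at (316,213) sits centred between the fingers and matches its predicted position. I'll descend and grip.

```bash
python3 -m pendant '[[0,0,0.07,0,1],[0,0,0.07,0,1],[0,0,0.06,0,1],[0,0,0,0,0],[0,0,0,0,0],[0,0,0,0,0],[0,0,0,0,0],[0,0,0,0,0],[0,0,0,0,0],[0,0,0,0,0]]' 60
python3 -m pendant '[[0,0,0,0,0],[0,0,-0.01,0,0],[0,0,-0.02,0,0],[0,0,-0.03,0,0],[0,0,0,0,0]]'
```

```text
clock: 4.38
eef_pos: [0.5308, -0.3539, 0.2208]
ee_rot: [3.141, 0.001, 2.14]
force: [-0.0, -0.3, 0.0]
gripper_width: 0.0473
gripper_force: 0.0
clock: 4.8
eef_pos: [0.5315, -0.3544, 0.2528]
ee_rot: [3.14, 0.004, 2.14]
force: [-0.8, -0.6, 1.5]
gripper_width: 0.0142
gripper_force: 0.7
```

The fingers were still closing when I lifted, so the grip is too high. Reopening, lowering and gripping again.

```bash
python3 -m pendant '[[0,0,0,0,0.4],[0,0,0,0,0.4],[0,0,0,0,0.4],[0,0,0,0,0.4],[0,0,0,0,0.4],[0,0,0,0,0.4],[0,0,0,0,0.4],[0,0,0,0,0.4]]'
python3 -m pendant '[[0,0,0.02,0,0.4],[0,0,0.03,0,0.4],[0,0,0.017,0,0.4],[0,0,0,0,0.4],[0,0,0,0,0],[0,0,0,0,0],[0,0,0,0,0],[0,0,0,0,0],[0,0,0,0,0],[0,0,0,0,0],[0,0,0,0,0],[0,0,0,0,0]]' 60
python3 -m pendant '[[0,0,0,0,0],[0,0,0,0,0],[0,0,0,0,0],[0,0,0,0,0]]'
```

```text
clock: 5.47
eef_pos: [0.5306, -0.3537, 0.2495]
ee_rot: [-3.141, -0.0, 2.14]
force: [-1.2, -0.0, 0.3]
gripper_width: 0.0367
gripper_force: 0.0
clock: 6.47
eef_pos: [0.5309, -0.3539, 0.2168]
ee_rot: [3.141, 0.001, 2.139]
force: [0.1, 0.5, 6.6]
gripper_width: 0.014
gripper_force: 60.0
clock: 6.8
eef_pos: [0.5308, -0.3539, 0.2168]
ee_rot: [3.141, 0.001, 2.139]
force: [1.0, 0.4, 5.7]
gripper_width: 0.0139
gripper_force: 60.0
```

```bash
python3 -m pendant '[[0,0,-0.02,0,0],[0,0,-0.04,0,0],[0,0,-0.045,0,0],[0,0,-0.045,0,0],[0,0,-0.045,0,0],[0,0,-0.045,0,0],[0,0,-0.045,0,0],[0,0,-0.045,0,0],[0,0,-0.02,0,0],[0,0,0,0,0]]'
python3 - <<'E'
from h import *
cv2.imwrite("pics/s5.png",np.hstack([ctrl.get_image("scene")[80:330,100:460],ctrl.get_image("wrist")[:400:2,::2][:,:].repeat(1,0)[:200] if 0 else cv2.resize(ctrl.get_image("wrist"),(400,250))]))
E
```

```text
clock: 7.63
eef_pos: [0.5309, -0.354, 0.3938]
ee_rot: [3.14, 0.004, 2.139]
force: [0.2, -0.4, -3.3]
gripper_width: 0.0139
gripper_force: 60.0
```

View pics/s5.png

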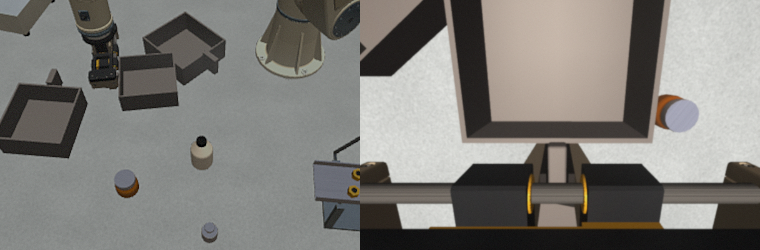

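```bash
python3 -m pendant '[[0,0,0,0.0126,0],[0,0,0,0.0126,0],[0,0,0,0.0126,0]]'
python3 -m pendant '[[0.03,0.017,0,0,0],[0.06,0.033,0,0,0],[0.06,0.033,0,0,0],[0.06,0.033,0,0,0],[0.06,0.033,0,0,0],[0.06,0.033,0,0,0],[0.06,0.033,0,0,0],[0.06,0.033,0,0,0],[0.06,0.033,0,0,0],[0.06,0.033,0,0,0],[0.06,0.033,0,0,0],[0.05,0.031,0,0,0]]'
python3 -m pendant '[[0,0,0,0,0],[0,0,0,0,0],[0,0,0,0,0]]'
python3 - <<'E'
from h import *
import pickle
s=ctrl.state();p=s['eef_pos'];y=s['ee_rot'][2];print(np.degrees(y))
w=ctrl.camera_params("wrist");pickle.dump(w,open("w6.pkl","wb"));a=ctrl.get_image("wrist")
sc=ctrl.get_image("scene");cv2.imwrite("pics/w6.png",np.vstack([cv2.resize(a,(480,300)),sc[100:400,160:640]]))
for l in(0,165,260):print(np.array([.514,.275])+l/1e3*np.array([.3256,-.9455]))
for yy in(-.051,.051): print(proj(w,np.array([.514+.06*.3256+yy*.9455,.275-.06*.9455+yy*.3256,.134])))
print(p)
E
```

```text
clock: 7.98
eef_pos: [0.53, -0.3534, 0.3888]
ee_rot: [-3.139, -0.003, 1.898]
force: [-0.3, 0.5, -2.8]
gripper_width: 0.0136
gripper_force: 60.0
clock: 8.98
eef_pos: [0.598, 0.0313, 0.3889]
ee_rot: [-3.138, -0.001, 1.902]
force: [1.2, -0.9, -3.3]
gripper_width: 0.0136
gripper_force: 60.0
clock: 9.23
eef_pos: [0.5982, 0.029, 0.3895]
ee_rot: [-3.139, -0.0, 1.903]
force: [-0.2, 0.3, -3.1]
gripper_width: 0.0134
gripper_force: 60.0
109.01767041300977
[0.514 0.275]
[0.567724  0.1189925]
[0.598656 0.02917 ]
[239.15713003 -87.91842959]
[397.61995734 -88.09754086]
[0.59821673 0.02903435 0.38951274]
```

View pics/w6.png

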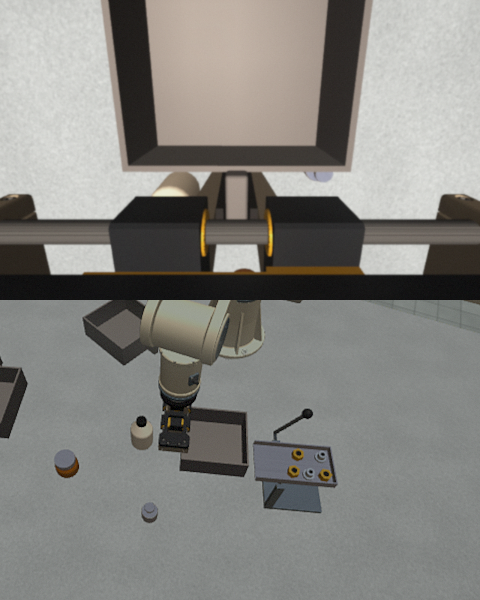

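```bash
python3 -m pendant '[[0,0,0.03,0,0],[0,0,0.055,0,0],[0,0,0.06,0,0],[0,0,0.06,0,0],[0,0,0.06,0,0],[0,0,0.04,0,0],[0,0,0.025,0,0],[0,0,0,0,0],[0,0,0,0,0]]'
```

```text
clock: 10.08
eef_pos: [0.5989, 0.0286, 0.2262]
ee_rot: [-3.141, -0.0, 1.901]
force: [0.8, -0.3, -2.3]
gripper_width: 0.0134
gripper_force: 60.0
```

```bash
python3 -m pendant '[[0.02,0,0,0,0],[0.035,0,0,0,0],[0.035,0,0,0,0],[0.035,0,0,0,0],[0.02,0,0,0,0],[0,0,0,0,0],[0,0,0,0,0]]'
python3 - <<'E'
from h import *
import pickle
w=ctrl.camera_params("wrist");pickle.dump(w,open("w7.pkl","wb"));a=ctrl.get_image("wrist")
sc=ctrl.get_image("scene");tp=ctrl.get_image("top")
cv2.imwrite("pics/w7.png",np.hstack([cv2.resize(sc[140:330,330:550],None,fx=2,fy=2,interpolation=2),cv2.resize(tp[110:300,140:320],None,fx=2,fy=2,interpolation=2)]))
s=ctrl.state();print(s['eef_pos'],s['ee_rot'],s['force'])
E
```

```text
clock: 10.67
eef_pos: [0.5755, 0.0983, 0.2272]
ee_rot: [3.14, 0.0, 1.903]
force: [0.3, -0.2, -4.6]
gripper_width: 0.0137
gripper_force: 60.0
[0.5755938  0.09724397 0.22658604] [3.14083932e+00 3.36493074e-04 1.90149292e+00] [-0.20180572  0.0571273  -3.87533136]
```

View pics/w7.png

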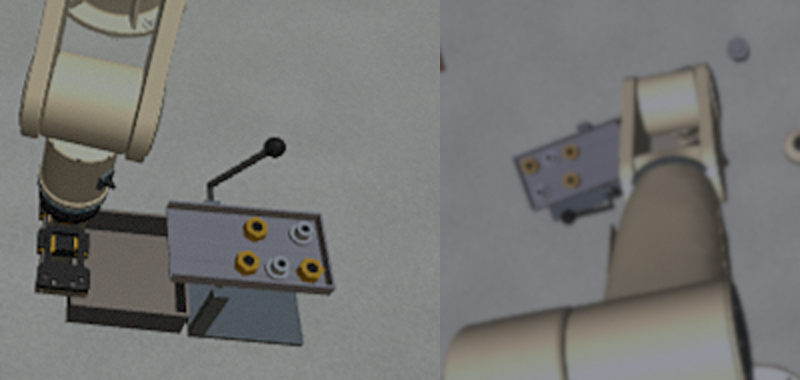

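The tub is under the lip, centred across the tray and clear of the base plate. I'll set it down, release, and lift away.

```bash
python3 -m pendant '[[0,0,0.008,0,0],[0,0,0.008,0,0],[0,0,0.004,0,0],[0,0,0,0,0]]'
python3 -m pendant '[[0,0,0,0,0.5],[0,0,0,0,0.5],[0,0,0,0,0.5],[0,0,0,0,0.5],[0,0,0,0,0.5],[0,0,0,0,0.5],[0,0,0,0,0.5],[0,0,0,0,0.5]]'
```

```text
clock: 11.15
eef_pos: [0.5754, 0.0972, 0.2168]
ee_rot: [-3.141, 0.0, 1.901]
force: [-3.3, -2.0, 10.0]
gripper_width: 0.0136
gripper_force: 60.0
clock: 11.82
eef_pos: [0.5752, 0.0979, 0.2162]
ee_rot: [-3.142, -0.0, 1.902]
force: [0.2, -0.1, 0.6]
gripper_width: 0.046
gripper_force: 0.0
```

```bash
python3 -m pendant '[[0,0,-0.02,0,0.5],[0,0,-0.06,0,0.5],[0,0,-0.08,0,0.5],[0,0,-0.08,0,0.5],[0,0,-0.08,0,0.5],[0,0,-0.08,0,0],[0,0,-0.08,0,0],[0,0,-0.06,0,0],[0,0,0,0,0]]'
python3 - <<'E'
from h import *
import pickle
w=ctrl.camera_params("wrist");pickle.dump(w,open("w8.pkl","wb"));a=ctrl.get_image("wrist");cv2.imwrite("pics/w8.png",a)
E
```

```text
clock: 12.57
eef_pos: [0.576, 0.098, 0.4943]
ee_rot: [3.131, 0.002, 1.902]
force: [1.3, 1.1, 0.7]
gripper_width: 0.0216
gripper_force: 0.0
```

View pics/w8.png

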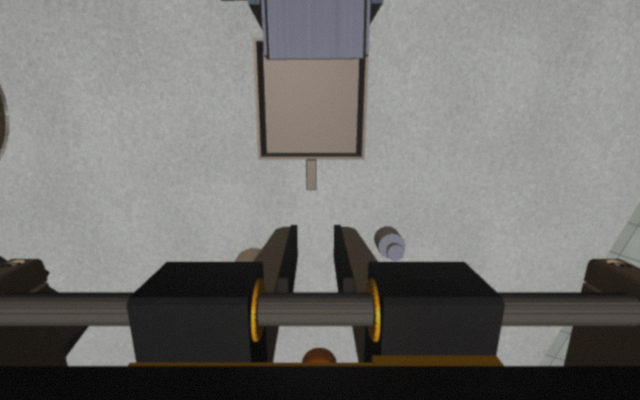

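The tub stands square under the lip: its near rim runs (262,157) to (362,157) and the tray lip is at row 58. Next I'll go behind the knob with the fingers shut.

```bash
python3 -m pendant '[[0.04,-0.013,0,0,0],[0.072,-0.0233,0,0,0],[0.072,-0.0233,0,0,0],[0.072,-0.0233,0,0,0],[0.072,-0.0233,0,0,0],[0.072,-0.0233,0,0,0],[0.072,-0.0233,0,0,0],[0.072,-0.0233,0,0,0],[0.031,-0.01,0,0,0],[0,0,0,0,0],[0,0,0,0,0]]' 30
python3 - <<'E'
from h import *
w=ctrl.camera_params("wrist");a=ctrl.get_image("wrist");cv2.imwrite("pics/w9.png",a)
s=ctrl.state();d=s['eef_pos'][:2]-[.514,.275];print("stand xy",d@[.3256,-.9455],d@[.9455,.3256],s['eef_pos'],s['gripper_width']);print(proj(w,np.array([.411,.298,.227])))
E
```

```text
clock: 13.53
eef_pos: [0.393, 0.3397, 0.4853]
ee_rot: [-3.14, 0.001, 1.904]
force: [-0.7, -0.0, 0.4]
gripper_width: 0.0004
gripper_force: 0.0
stand xy -0.0997415146233909 -0.09293592430172078 [0.39365151 0.33904659 0.48549539] 0.00043437251120203793
[320.24381019 260.4546985 ]
```

View pics/w9.png

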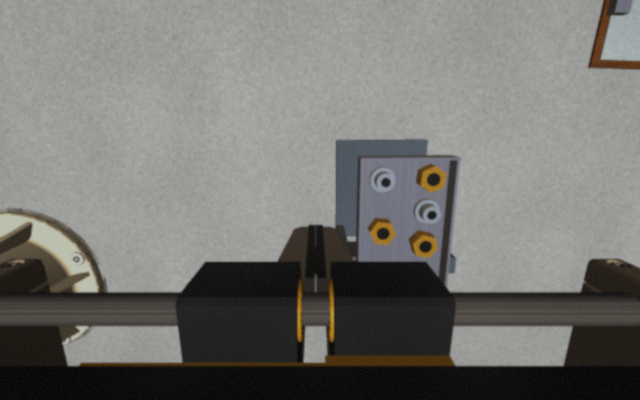

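```bash
python3 -m pendant '[[0,0,0.04,0,0],[0,0,0.05,0,0],[0,0,0.05,0,0],[0,0,0.031,0,0],[0,0,0,0,0],[-0.01,0,0,0,0],[-0.02,0,0,0,0],[-0.01,0,0,0,0],[-0.006,0,0,0,0],[-0.006,0,0,0,0],[0,0,0,0,0]]'
```

```text
clock: 14.5
eef_pos: [0.4026, 0.3154, 0.4028]
ee_rot: [3.138, -0.004, 1.9]
force: [-4.8, 7.6, 6.0]
gripper_width: 0.0002
gripper_force: 4.1
```

```bash
python3 -m pendant '[[-0.006,0,0,0,0],[-0.006,0,0,0,0],[-0.006,0,0,0,0],[-0.006,0,0,0,0],[-0.006,0,0,0,0],[-0.006,0,0,0,0],[-0.006,0,0,0,0],[-0.006,0,0,0,0],[0,0,0,0,0]]'
```

```text
clock: 15.25
eef_pos: [0.4107, 0.2925, 0.4028]
ee_rot: [3.137, -0.003, 1.901]
force: [-1.4, 5.2, 4.4]
gripper_width: 0.0006
gripper_force: 2.8
```

```bash
python3 -m pendant '[[-0.004,0,0,0,0],[-0.004,0,0,0,0],[-0.004,0,0,0,0],[-0.004,0,0,0,0],[-0.004,0,0,0,0],[-0.004,0,0,0,0],[-0.004,0,0,0,0],[-0.004,0,0,0,0],[-0.004,0,0,0,0],[-0.004,0,0,0,0],[-0.004,0,0,0,0],[-0.004,0,0,0,0]]'
```

```text
clock: 16.25
eef_pos: [0.4183, 0.2698, 0.4025]
ee_rot: [3.138, -0.003, 1.901]
force: [-2.6, 5.2, 3.7]
gripper_width: 0.0001
gripper_force: 2.7
```

```bash
python3 -m pendant '[[-0.004,0,0,0,0],[-0.004,0,0,0,0],[-0.004,0,0,0,0],[-0.004,0,0,0,0],[-0.004,0,0,0,0],[-0.004,0,0,0,0],[-0.004,0,0,0,0],[-0.004,0,0,0,0],[-0.004,0,0,0,0],[-0.004,0,0,0,0],[-0.004,0,0,0,0],[-0.004,0,0,0,0]]'
python3 - <<'E'
from h import *
cv2.imwrite("pics/s10.png",cv2.resize(ctrl.get_image("scene")[140:340,330:550],None,fx=3,fy=3,interpolation=2))
E
```

```text
clock: 17.25
eef_pos: [0.4257, 0.2466, 0.4005]
ee_rot: [-3.141, 0.0, 1.902]
force: [0.8, 4.6, -1.1]
gripper_width: 0.0004
gripper_force: 1.8
```

View pics/s10.png

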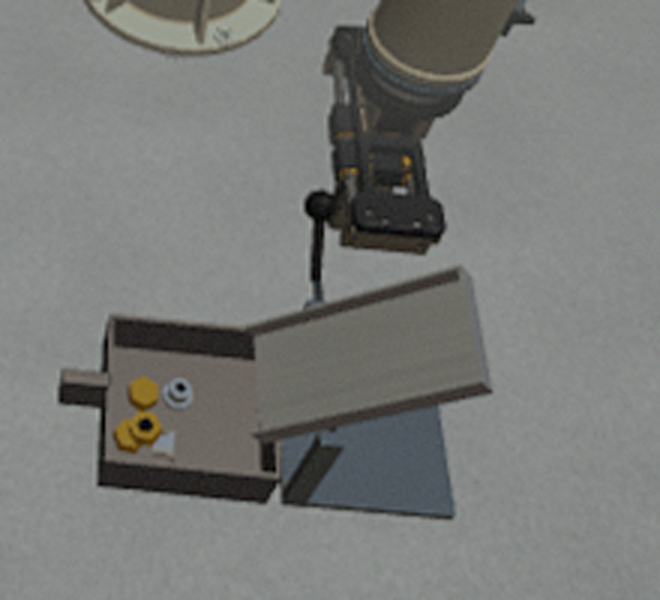

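All five fittings (three nuts, two bushes) lie in the tub and the tray is empty, at about 0.7 rad. I'll nudge it slightly further, then go over the knob to its other side.

```bash
python3 -m pendant '[[-0.008,0,0,0,0],[-0.008,0,0,0,0],[0,0,0,0,0],[0,0,0,0,0],[0.02,0,0,0,0],[0.01,0,0,0,0],[0,0,-0.05,0,0],[0,0,-0.06,0,0],[0,0,-0.05,0,0],[0,0,0,0,0]]'
python3 -m pendant '[[-0.03,0,0,0,0],[-0.05,0,0,0,0],[-0.05,0,0,0,0],[-0.04,0,0,0,0],[-0.02,0,0,0,0],[0,0,0,0,0],[0,0,0.04,0,0],[0,0,0.06,0,0],[0,0,0.05,0,0],[0,0,0.01,0,0],[0,0,0,0,0]]'
python3 - <<'E'
from h import *
s=ctrl.state();d=s['eef_pos'][:2]-[.514,.275];print("stand xy",d@[.3256,-.9455],d@[.9455,.3256],s['eef_pos'],s['force'])
E
```

```text
clock: 18.13
eef_pos: [0.424, 0.2545, 0.4856]
ee_rot: [3.135, -0.001, 1.903]
force: [1.1, -0.6, 0.5]
gripper_width: 0.0002
gripper_force: 0.0
clock: 19.05
eef_pos: [0.4535, 0.1642, 0.3992]
ee_rot: [-3.138, -0.0, 1.903]
force: [0.7, -0.7, -0.6]
gripper_width: 0.0001
gripper_force: 0.0
stand xy 0.0850514433335374 -0.09329854427400865 [0.45347811 0.16420426 0.3992126 ] [ 0.71590982 -0.69762697 -0.62847106]
```

```bash
python3 -m pendant '[[0.015,0,0,0,0],[0.015,0,0,0,0],[0.015,0,0,0,0],[0.015,0,0,0,0],[0.015,0,0,0,0],[0.015,0,0,0,0],[0.015,0,0,0,0],[0.015,0,0,0,0],[0.015,0,0,0,0],[0.015,0,0,0,0],[0.015,0,0,0,0],[0.015,0,0,0,0]]'
python3 -m pendant '[[0.008,0,0,0,0],[0.008,0,0,0,0],[0.008,0,0,0,0],[0.008,0,0,0,0],[0.004,0,0,0,0],[0.002,0,0,0,0],[0,0,0,0,0]]'
```

```text
clock: 20.05
eef_pos: [0.4245, 0.2493, 0.4004]
ee_rot: [-3.141, 0.0, 1.902]
force: [0.8, -1.9, -1.2]
gripper_width: 0.0001
gripper_force: 1.1
clock: 20.63
eef_pos: [0.4187, 0.2667, 0.4007]
ee_rot: [-3.141, -0.0, 1.902]
force: [-0.9, -1.4, -0.4]
gripper_width: 0.0002
gripper_force: 0.7
```

```bash
for i in 1; do python3 -m pendant '[[0.004,0,0,0,0],[0.004,0,0,0,0],[0,0,0,0,0]]'; done
python3 -m pendant '[[0.004,0,0,0,0],[0.004,0,0,0,0],[0,0,0,0,0]]'
```

```text
clock: 20.88
eef_pos: [0.4174, 0.2706, 0.4008]
ee_rot: [3.141, -0.0, 1.902]
force: [-0.1, -2.5, -0.2]
gripper_width: 0.0003
gripper_force: 0.8
clock: 21.13
eef_pos: [0.4161, 0.2745, 0.4007]
ee_rot: [3.141, -0.0, 1.902]
force: [-0.1, -1.8, 0.3]
gripper_width: 0.0006
gripper_force: 0.8
```

```bash
python3 -m pendant '[[0.004,0,0,0,0],[0.004,0,0,0,0],[0,0,0,0,0]]'
python3 -m pendant '[[0.003,0,0,0,0],[0.003,0,0,0,0],[0,0,0,0,0]]'
```

```text
clock: 21.38
eef_pos: [0.4152, 0.277, 0.4007]
ee_rot: [-3.141, 0.004, 1.903]
force: [4.6, -11.7, 1.4]
gripper_width: 0.0004
gripper_force: 5.8
clock: 21.63
eef_pos: [0.4148, 0.2783, 0.4006]
ee_rot: [-3.141, 0.009, 1.904]
force: [9.5, -23.8, 4.3]
gripper_width: 0.0005
gripper_force: 12.0
```

The force jumped to about 25 N, so the tray is on its end stop. I'll back off, lift away and check.

```bash
python3 -m pendant '[[-0.02,0,0,0,0],[-0.03,0,0,0,0],[0,0,-0.05,0,0],[0,0,-0.08,0,0],[0,0,-0.08,0,0],[0,0,0,0,0],[0,0,0,0,0]]'
python3 - <<'E'
from h import *
a=cv2.resize(ctrl.get_image("scene")[140:340,200:550],None,fx=2,fy=2,interpolation=2);cv2.imwrite("pics/s11.png",a)
E
```

```text
clock: 22.22
eef_pos: [0.4224, 0.2577, 0.5082]
ee_rot: [3.136, -0.002, 1.902]
force: [0.1, -0.5, 0.0]
gripper_width: 0.0006
gripper_force: 0.0
```

View pics/s11.png

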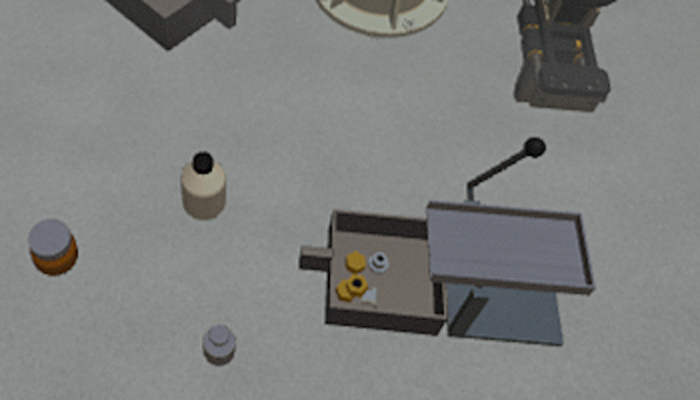

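The tray is level and empty with its knob at (535,148), and all five fittings are in the tub around (362,275). The bottle, jar and weight still stand, and the gripper is clear of everything.

```bash
python3 -c "
from cell import ctrl
print(ctrl.close_job())"
```

```text
the job is handed in; nothing more can be done
None
```

The job is handed in at about 22 s of the 64 s allowed: the final picture shows all five fittings in the tub on the bench, the tray back level, and the bottle, weight and jar still standing; no verdict was returned.

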